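# Snap the lid of a storage box shut, tab by tab

## Robot

A 7-joint arm with a two-finger parallel gripper is mounted at the origin on a cart in front of the work surface, level with it; the furniture and walls round the work are solid. World frame = base frame: x ahead of the robot, y to its left, z up, the work surface at z = 0. Lengths are in m, angles in rad, forces in N, time in s.
With the tool pointing down it reaches from about 0.35 to 0.775 m from the base axis. Payload 3.1 kg.
Tool frame: the origin (TCP) lies midway between the tips of the shut fingers; the grasp point (between the pads) lies 19 mm behind it; z points along the fingers, y is the line along which they close (so a half turn about z gives the same grasp; the last joint's range is limited). The gripper opens to 85 mm and grips with 20 to 120 N. Pads are 22 mm wide; open, the fingers measure 114 mm over their backs; the gripper's body (76 mm by 85 mm) begins 54 mm behind the grasp point. The pads swing forward as they close: fully open they stand 13 mm farther back than shut.
Start: joints at [1.164, 0.311, 0.014, 1.512, -0.004, 1.319, -0.027], TCP at [0.196, -0.514, 0.231] pointing down, gripper open.
Joint ranges: [-2.7, 2.7], [-0.3, 1.91], [-1.27, 1.3], [0.12, 2.57], [-1.44, 4.58], [0.2, 2.03], [-3.05, 3.05]. Speed limits (rad/s): [2.79, 2.79, 3.14, 3.14, 3.14, 3.14, 3.14].

## Interface

Orientations are given as a unit quaternion [w, x, y, z].
In Python, from workcell import r gives the robot as it stands. The module is installed in compiled form; this text tells all that it offers.
- The arm moves only by the shell command python3 -m crank 'ROWS' [FORCE]. ROWS is a JSON object of lists of equal length, an entry for each row: "linear": the shift along the tool's x, y, z in m, a list of three; "rot": the turn, a rotation vector about the tool's x, y, z in rad, a list of three; "grip": the opening, from 0 (shut) to 1 (fully open). A call has 1 to 5 rows; each row shifts and turns the commanded pose from where the row before left it, along the tool's axes as they then stand; what a row does not reach is not made up. A row lasts 1/8 s, in which the tool goes at most 62.5 mm and 10.7 degrees, less where a joint would pass 70% of its speed; a pose out of reach is approached as far as the arm can. A call with a gripper value outside its range is refused whole. The fingers move at their own pace and stop on an object; FORCE is the grip in N (left out, the last holds). Time passes only in rows, so rows that do not move let the fingers close. It gives the time, the measured TCP pose, the force, the opening and the grip force at its end, in the units of the state.
- r.get_obs(): the state, without advancing time (a new reading comes with each control period).
- r.camera(name): name is "scene" or "top" or "wrist"; returns the picture (384x512x3 uint8, red, green, blue); there is no depth.
- r.camera_info(name): a dict with "fx", "fy", "cx", "cy" (pixels), "position" and "attitude" of the camera in the world. Camera axes: x right, y up, looking along -z (the intrinsics and any distortion apply to the point x, -y, -z); pixel columns grow to the right and rows downward; lengths in m; the calibration is good to about 2 mm. The wrist camera is an equidistant fisheye: a pixel r from the principal point sees the ray r / f radians off the axis. A picture is of the moment at which its call begins: read the wrist's pose just before it. camera_info takes no time and is no camera call; for the wrist camera it gives the pose at the moment of the call.
- r.sign_off(): hands the job in; it is judged then, once.
Trained networks look in the newest picture that a camera, given by its name, has taken for a name from the list of things; names that differ only in an ending like _2 or _b are one class to them, and where a whole thing is asked for, a point or a joint stands for the part that bears it (a point fixed in the world has none). Each returns a list of dicts, best first, with "score" (0 to 1); they miss things now and then, are a little off and sometimes report something else, mostly with a low value. They report only what shows in the picture. A call takes as long as a camera call. They do not tell look-alikes from the thing itself.
- r.look_for(target, camera): "point" ([x, y, z] in m, in world coordinates, good to about 4 mm: the middle of the surface that is visible of it).
- r.trace(target, camera): "mask" (384x512 bool, what is visible of it).
The state is a dict: "time": time; "joint_positions": joint angles; "joint_velocities": joint speeds; "effort": joint torques, N m; "tcp_pos": TCP position; "tcp_rot": TCP orientation; "ft_force": force on the tool from outside, world axes, zero at the start; "wrist_torque": the same for the moment, N m; "grip_width": finger opening in m; "grasp_force": force on a finger pad.
Only numpy, scipy, OpenCV 4.12 (cv2) and the standard library are available. Lean on these libraries where they do the work, as an engineer would, in place of code of your own. Each camera call takes 0.05 s, during which the arm holds its last target. There are 200 camera calls.

## Task

The blue lid lies loose on the round grey storage box on the desk. Press its three tabs down one after another, at the white marks, until every tab has clicked under its orange catch and the lid is fully home and level. Press firmly but with feeling, never with more than 40 N, and leave the other things on the desk where they are.

Things in the scene. Friction and masses are not known exactly. Their poses are not given: they have to be found in the camera images.
- box: open round grey box, fixed, 140 mm across, 50 mm high. Origin: centre of its underside. A black collar round it carries, at 0, 120, -120 deg from its x axis, hard ledges for the lid's tabs and 34 mm wide orange sprung catches: ramp, nose below it, top 14 mm above the ledge. The collar is set stiffly at an unmeasured height: ledges 51 to 61 mm above the desk, so the depth of the click must be felt.
- lid: loose rigid blue lid, 144 mm across, 4 mm thick, 3 tabs 40 mm wide reach 80 mm from its centre; 30 mm skirt in the box, 1.5 mm play. Origin: centre of the plate's underside, 76 mm above the desk at the start: it floats on a soft sprung pad (4 to 6 N) in the box. Home: 0 to 1.2 mm above the ledges. A pressed tab tips it; the push rises to 8 to 22 N, drops at the click, then the ledge is hard.
- stapler: bystander: red and black desk stapler, 140 x 34 x 53 mm; origin under its centre
- mug: bystander: white mug with small leaf pattern, 92 mm wide, 95 mm high; origin under its centre
- calculator: bystander: dark desk calculator, 118 x 70 x 12 mm; origin under its centre
- notes: bystander: block of yellow sticky notes, 76 x 77 x 22 mm; origin under its centre
- tab_1 (a point): middle of the white round mark, 20 mm across, on the lid's upper face at tab 1 (0 deg from the lid's x axis, the same as the box's), 56 mm from the lid's centre, 24 mm in from the tab's edge: press here with closed fingers, clear of the catch. 80 mm above the desk at the start, 55 to 66 mm when snapped home; a tab not yet snapped stands 5 mm or more above the snapped ones.
- tab_2 (a point): middle of the white round mark, 20 mm across, on the lid's upper face at tab 2 (120 deg from the lid's x axis, the same as the box's), 56 mm from the lid's centre, 24 mm in from the tab's edge: press here with closed fingers, clear of the catch. 80 mm above the desk at the start, 55 to 66 mm when snapped home; a tab not yet snapped stands 5 mm or more above the snapped ones.
- tab_3 (a point): middle of the white round mark, 20 mm across, on the lid's upper face at tab 3 (-120 deg from the lid's x axis, the same as the box's), 56 mm from the lid's centre, 24 mm in from the tab's edge: press here with closed fingers, clear of the catch. 80 mm above the desk at the start, 55 to 66 mm when snapped home; a tab not yet snapped stands 5 mm or more above the snapped ones.
Mind the look-alikes: they are no part of the job. There is more than one size of the lid; the job needs the larger. Of the things that look like the box, the larger one is meant.

How it is judged:
On the way, in this order (a step that is already met when the one before it is completed fails the run):
1. a first tab stays down under its catch with the fingers off the lid (z of any of tab_1, tab_2, tab_3 in the frame of box below 0.068 m and contact force between the fingers and lid below 0.5 N), for 0.2 s.
2. all three tabs stay down under their catches, the lid level, with the fingers off it (z of each of tab_1, tab_2, tab_3 in the frame of box below 0.068 m and angle between lid's own z axis and vertical below 0.03 rad and contact force between the fingers and lid below 0.5 N), for 0.2 s.
At the end, for the whole second after the job is handed in: All three tabs stay under their catches against the pad's push: each white mark less than 68 mm above the box's underside and the lid level within 0.03 rad, at rest; stapler, mug, calculator and sticky notes are within 30 mm of where they stood (z of each of tab_1, tab_2, tab_3 in the frame of box below 0.068 m and angle between lid's own z axis and vertical below 0.03 rad and linear speed of lid below 0.01 m/s and distance of each of stapler, mug, calculator, notes from where it was at the start of the episode below 0.03 m); the robot touches nothing.
It fails at once if the lid is pressed with more than 40 N (contact force between the fingers and lid above 40 N).
It fails at once if the stapler, mug, calculator or sticky notes are shifted by more than 30 mm (distance of any of stapler, mug, calculator, notes from where it was at the start of the episode above 0.03 m).
It also fails if it takes over 38 s, if anything falls off the work surface, if the arm or the gripper's body presses on something with over 40 N, if the wrist force passes 120 N, or if a joint passes its speed limit or range.

## Working session

There is one attempt and no reset: what is moved stays moved. The work goes in short steps, Python scripts to look and compute and a shell command to move; the robot and the scene stay as the last step left them, time stands still between calls to the robot, and variables do not carry over. Pictures are saved under pics/ and viewed, at most 10 in all, crops included, and the job is handed in when it is done.

```bash
mkdir -p pics; cat > h.py <<'E'
import numpy as np, cv2
from scipy.spatial.transform import Rotation as R
from workcell import r
def rot(q): return R.from_quat([q[1],q[2],q[3],q[0]])
def proj(info,p):
    c=rot(info['attitude']).inv().apply(np.array(p)-info['position']); x,y,z=c[0],-c[1],-c[2]
    return info['fx']*x/z+info['cx'], info['fy']*y/z+info['cy']
def ray(info,u,v):
    d=np.array([(u-info['cx'])/info['fx'],-(v-info['cy'])/info['fy'],-1.])
    return np.array(info['position']),rot(info['attitude']).apply(d)
def at(info,u,v,z):
    o,d=ray(info,u,v); return o+d*(z-o[2])/d[2]
def save(n,im): cv2.imwrite('pics/'+n,im[:,:,::-1])
E
python3 - <<'E'
from h import *
ims=[r.camera(c) for c in('scene','top')]
save('a.png',cv2.resize(np.vstack(ims),(400,600)) if 0 else ims[0]); save('b.png',ims[1])
for c in('scene','top'):
    i=r.camera_info(c);print(c,{k:np.round(v,3) for k,v in i.items()})
    for t in('lid','box','tab_1'):
        try:
            for d in r.look_for(t,c): print(t,np.round(d['point'],3),round(d['score'],2),np.round(proj(i,d['point'])))
        except Exception as e: print(t,e)
o=r.get_obs();print(o['time'],o['tcp_pos'],o['tcp_rot'],o['ft_force'])
E
```

```text
scene {'fx': np.float64(392.634), 'fy': np.float64(392.634), 'cx': np.float64(255.715), 'cy': np.float64(199.585), 'position': array([0.07 , 0.748, 0.474]), 'attitude': array([-0.245, -0.172,  0.512,  0.805])}
lid [ 0.49  -0.129  0.076] 0.67 [318. 183.]
lid [0.509 0.059 0.025] 0.59 [275. 227.]
box [ 0.473 -0.091  0.037] 0.89 [317. 203.]
box [0.376 0.191 0.035] 0.69 [296. 269.]
box [ 0.493 -0.13   0.078] 0.44 [318. 182.]
tab_1 [ 0.495 -0.133  0.079] 0.72 [318. 182.]
tab_1 [0.508 0.056 0.024] 0.65 [276. 228.]
top {'fx': np.float64(492.425), 'fy': np.float64(492.425), 'cx': np.float64(257.268), 'cy': np.float64(193.743), 'position': array([0.371, 0.026, 1.397]), 'attitude': array([-0.699, -0.064,  0.054,  0.711])}
lid [ 0.501 -0.146  0.078] 0.77 [328. 226.]
lid [0.519 0.044 0.03 ] 0.74 [257. 222.]
box [0.388 0.173 0.037] 0.91 [211. 271.]
box [ 0.47  -0.108  0.048] 0.74 [313. 239.]
tab_1 [ 0.507 -0.149  0.083] 0.91 [330. 223.]
tab_1 [0.519 0.039 0.026] 0.66 [259. 223.]
0.4 [ 0.19621481 -0.51372719  0.23114697] [-1.43229199e-04  9.83400893e-01  1.81446024e-01 -5.62446671e-05] [-1.23401223 -1.45046175  0.15931166]
```

View pics/a.png

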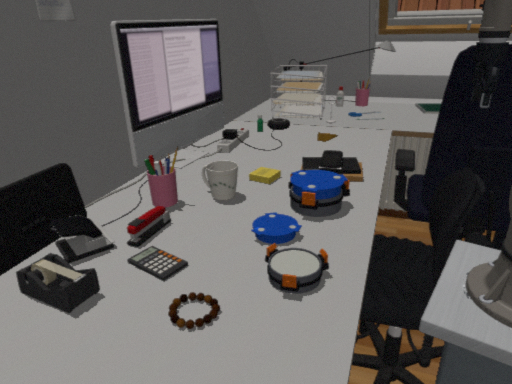

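```bash
python3 - <<'E'
import cv2
im=cv2.imread('pics/b.png')
cv2.imwrite('pics/b2.png',cv2.resize(im[150:300,180:380],None,fx=4,fy=4,interpolation=cv2.INTER_CUBIC))
E
```

```text
(no output)
```

View pics/b2.png

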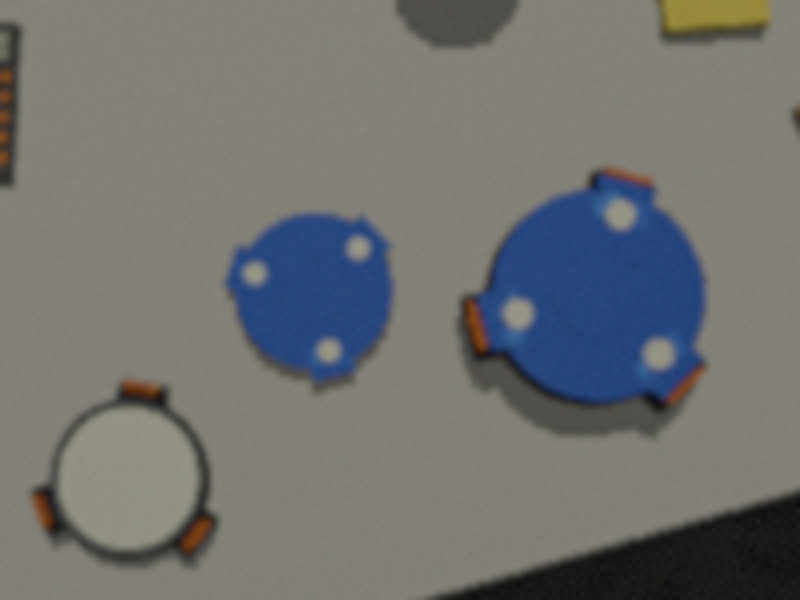

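The large lid sits on the large grey box at about (318,183) in scene and (330,224) in top. The look-alikes are the small loose lid at scene (275,227) / top (258,223) and the small open box at scene (296,269) / top (212,270). I choose the larger lid, at top (330,224). In the crop its marks are at (621,214), (518,314) and (658,354), next to the orange catches.

```bash
python3 - <<'E'
from h import *
I={c:r.camera_info(c) for c in('scene','top')}
b=cv2.imread('pics/b.png')[:,:,::-1].astype(float); a=cv2.imread('pics/a.png')[:,:,::-1]
pts=[]
for u,v in((335.2,203.5),(309.5,228.5),(344.5,238.5)):
    u0,v0=int(u),int(v);w=b[v0-6:v0+8,u0-6:u0+8,0]; w=np.clip(w-90,0,None)
    yy,xx=np.mgrid[v0-6:v0+8,u0-6:u0+8]; m=(np.hypot(xx-u,yy-v)<5.5)*w
    uc,vc=(m*xx).sum()/m.sum(),(m*yy).sum()/m.sum()
    p=at(I['top'],uc,vc,.08);pts.append(p);print(round(uc,1),round(vc,1),p.round(4),'scene px',np.round(proj(I['scene'],p),1))
pts=np.array(pts)
c=pts.mean(0);print('c',c,np.linalg.norm(pts-c,axis=1),np.degrees(np.arctan2(*(pts-c)[:,1::-1].T)),np.hypot(*c[:2]))
o=r.get_obs();M=rot(o['tcp_rot'])
for p in pts: print('tool delta',M.inv().apply(p-o['tcp_pos']).round(4))
im=cv2.resize(a[150:230,270:370],None,fx=6,fy=6,interpolation=cv2.INTER_CUBIC).copy()
for p in pts:
    u,v=proj(I['scene'],p);cv2.circle(im,(int((u-270+.5)*6),int((v-150+.5)*6)),4,(255,0,0),-1)
save('a2.png',im)
E
```

```text
334.7 203.1 [ 0.5618 -0.1654  0.08  ] scene px [301.4 172.7]
309.1 228.0 [ 0.4958 -0.0943  0.08  ] scene px [310.6 185.8]
344.3 238.0 [ 0.4674 -0.1871  0.08  ] scene px [335.9 176.6]
c [ 0.50833513 -0.1489435   0.08      ] [0.05595823 0.0560242  0.05593012] [ -17.14382049  102.92838595 -137.04916617] 0.5297063072691667
tool delta [ 0.4658 -0.1948  0.1512]
tool delta [ 0.4295 -0.2848  0.1512]
tool delta [ 0.3699 -0.2083  0.1512]
```

View pics/a2.png

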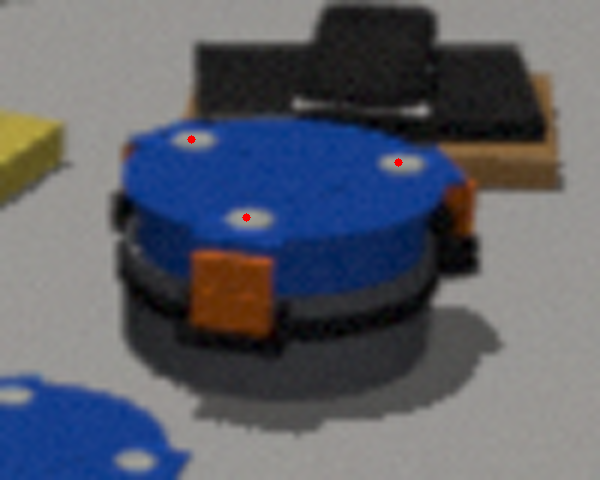

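Both views agree: the points projected at 80 mm land on the marks, they lie 56 mm from the centre, and they are 120° apart. Now I'll move above the nearest tab with the fingers shut.

```bash
python3 -m crank '{"linear":[[0.046,-0.026,0.01],[0.046,-0.026,0.01],[0.046,-0.026,0.01],[0.046,-0.026,0.01],[0.046,-0.026,0.01]],"rot":[[0,0,0],[0,0,0],[0,0,0],[0,0,0],[0,0,0]],"grip":[0,0,0,0,0]}' 40
cat > d.py <<'E'
from h import *
T=np.array([[.4674,-.1871,.08],[.4958,-.0943,.08],[.5618,-.1654,.08]])
o=r.get_obs();M=rot(o['tcp_rot'])
print(o['time'],np.round(o['tcp_pos'],4),np.round(o['ft_force'],2),M.apply([0,0,1]).round(3),o['grip_width'])
for p in T: print(M.inv().apply(p-o['tcp_pos']).round(4))
E
python3 d.py
```

```text
time: 1.02
tcp_pos: [0.3658, -0.309, 0.1813]
tcp_rot: [0.0, 0.983, 0.181, 0.0]
ft_force: [0.3, -0.2, 0.5]
grip_width: 0.0002
grasp_force: 0.0
1.025 [ 0.3658 -0.309   0.1813] [ 0.31 -0.16  0.47] [ 0.001 -0.001 -1.   ] 0.00021030208959262213
[ 0.1384 -0.0778  0.1013]
[ 0.198  -0.1543  0.1012]
[ 0.2343 -0.0644  0.1013]
```

```bash
python3 -m crank '{"linear":[[0.046,-0.026,0.02],[0.046,-0.026,0.02],[0.046,-0.026,0.02],[0,0,0.015],[0,0,0]],"rot":[[0,0,0],[0,0,0],[0,0,0],[0,0,0],[0,0,0]],"grip":[0,0,0,0,0]}'; python3 d.py
```

```text
time: 1.65
tcp_pos: [0.4644, -0.1883, 0.105]
tcp_rot: [-0.001, 0.983, 0.182, -0.002]
ft_force: [-0.1, -0.6, 0.2]
grip_width: -0.0001
grasp_force: 0.0
1.65 [ 0.4644 -0.1883  0.105 ] [-0.06 -0.56  0.16] [-0.004  0.    -1.   ] -7.817227590894755e-05
[0.0033 0.     0.025 ]
[ 0.063  -0.0765  0.025 ]
[0.0993 0.0135 0.0247]
```

```bash
python3 -m crank '{"linear":[[0.003,0,0.018],[0,0,0.004],[0,0,0.003],[0,0,0.003],[0,0,0]],"rot":[[0,0,0],[0,0,0],[0,0,0],[0,0,0],[0,0,0]],"grip":[0,0,0,0,0]}'
```

```text
time: 2.28
tcp_pos: [0.4687, -0.1881, 0.0789]
tcp_rot: [0.001, 0.983, 0.181, 0.0]
ft_force: [-0.2, -1.3, 1.1]
grip_width: 0.0
grasp_force: 1.0
```

```bash
python3 -m crank '{"linear":[[0,0,0.002],[0,0,0.002],[0,0,0]],"rot":[[0,0,0],[0,0,0],[0,0,0]],"grip":[0,0,0]}'
```

```text
time: 2.65
tcp_pos: [0.469, -0.1878, 0.0753]
tcp_rot: [0.001, 0.983, 0.181, 0.0]
ft_force: [-1.7, -0.7, 6.9]
grip_width: 0.0003
grasp_force: 3.3
```

```bash
python3 -m crank '{"linear":[[0,0,0.001],[0,0,0.001],[0,0,0]],"rot":[[0,0,0],[0,0,0],[0,0,0]],"grip":[0,0,0]}'
```

```text
time: 3.02
tcp_pos: [0.4694, -0.1879, 0.074]
tcp_rot: [0.001, 0.983, 0.181, 0.001]
ft_force: [-3.5, 0.2, 9.6]
grip_width: -0.0004
grasp_force: 5.3
```

```bash
python3 -m crank '{"linear":[[0,0,0.001],[0,0,0.001],[0,0,0]],"rot":[[0,0,0],[0,0,0],[0,0,0]],"grip":[0,0,0]}'
```

```text
time: 3.4
tcp_pos: [0.4696, -0.188, 0.0726]
tcp_rot: [0.001, 0.983, 0.181, 0.001]
ft_force: [-3.3, -0.3, 13.6]
grip_width: -0.0
grasp_force: 6.9
```

```bash
python3 -m crank '{"linear":[[0,0,0.001],[0,0,0.001],[0,0,0]],"rot":[[0,0,0],[0,0,0],[0,0,0]],"grip":[0,0,0]}'
```

```text
time: 3.78
tcp_pos: [0.4693, -0.1883, 0.0704]
tcp_rot: [0.001, 0.983, 0.181, 0.001]
ft_force: [-3.1, -1.5, 11.1]
grip_width: 0.0004
grasp_force: 5.7
```

```bash
python3 -m crank '{"linear":[[0,0,0.001],[0,0,0.001],[0,0,0]],"rot":[[0,0,0],[0,0,0],[0,0,0]],"grip":[0,0,0]}'
```

```text
time: 4.15
tcp_pos: [0.4688, -0.1886, 0.068]
tcp_rot: [0.001, 0.983, 0.181, 0.0]
ft_force: [-3.7, -1.4, 11.2]
grip_width: -0.0004
grasp_force: 5.5
```

```bash
python3 -m crank '{"linear":[[0,0,0.001],[0,0,0.001],[0,0,0]],"rot":[[0,0,0],[0,0,0],[0,0,0]],"grip":[0,0,0]}'
```

```text
time: 4.53
tcp_pos: [0.4687, -0.1888, 0.0664]
tcp_rot: [0.001, 0.983, 0.181, 0.0]
ft_force: [-4.8, -1.7, 13.2]
grip_width: -0.0001
grasp_force: 7.2
```

```bash
python3 -m crank '{"linear":[[0,0,0.001],[0,0,0.001],[0,0,0]],"rot":[[0,0,0],[0,0,0],[0,0,0]],"grip":[0,0,0]}'
```

```text
time: 4.9
tcp_pos: [0.4689, -0.1888, 0.066]
tcp_rot: [0.002, 0.983, 0.181, 0.0]
ft_force: [-8.0, -0.6, 24.1]
grip_width: -0.0003
grasp_force: 12.0
```

```bash
python3 -m crank '{"linear":[[0,0,0.001],[0,0,0.001],[0,0,0]],"rot":[[0,0,0],[0,0,0],[0,0,0]],"grip":[0,0,0]}'
```

```text
time: 5.28
tcp_pos: [0.469, -0.1889, 0.0655]
tcp_rot: [0.002, 0.983, 0.181, 0.0]
ft_force: [-11.1, 1.4, 33.3]
grip_width: 0.0003
grasp_force: 16.6
```

That's the hard ledge at about 66 mm with 35 N. I'll back off and look.

```bash
python3 -m crank '{"linear":[[0,0,-0.01],[0,0,-0.03],[0.03,-0.038,-0.04],[0.03,-0.038,0],[0,0,0]],"rot":[[0,0,0],[0,0,0],[0,0,0],[0,0,0],[0,0,0]],"grip":[0,0,0,0,0]}'; python3 d.py; python3 - <<'E'
from h import *
a=r.camera('scene');b=r.camera('top')
save('c.png',np.hstack([cv2.resize(x,(390,450),interpolation=cv2.INTER_CUBIC) for x in(a[140:230,280:358],b[180:270,290:368])]))
E
```

```text
time: 5.9
tcp_pos: [0.499, -0.0882, 0.1405]
tcp_rot: [-0.002, 0.982, 0.186, 0.001]
ft_force: [-1.0, -0.9, -0.2]
grip_width: -0.0
grasp_force: 0.0
5.9 [ 0.499  -0.0882  0.1405] [-1.   -0.87 -0.24] [ 0.002  0.004 -1.   ] -1.8099834812130377e-05
[-0.0658  0.0807  0.0601]
[-0.0054  0.0047  0.0605]
[0.03   0.095  0.0604]
```

View pics/c.png

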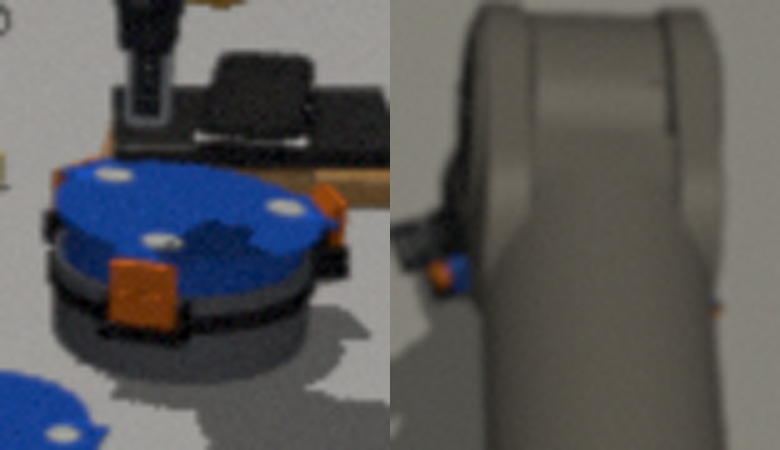

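The pressed tab, at crop (286,208), now sits below the top of its catch and has stayed about 14 mm lower. The other two, at (162,242) and (113,175), are still up. Next is tab 2.

```bash
python3 -m crank '{"linear":[[-0.0055,0.0045,0.025],[0,0,0.025],[0,0,0.009],[0,0,0.003],[0,0,0]],"rot":[[0,0,0],[0,0,0],[0,0,0],[0,0,0],[0,0,0]],"grip":[0,0,0,0,0]}';python3 d.py
```

```text
time: 6.62
tcp_pos: [0.4944, -0.1015, 0.0786]
tcp_rot: [0.0, 0.983, 0.181, 0.0]
ft_force: [-0.0, -0.7, -1.4]
grip_width: -0.0001
grasp_force: 0.0
6.625 [ 0.4944 -0.1015  0.0786] [-0.03 -0.69 -1.39] [ 0.001 -0.    -1.   ] -0.00010928343759609759
[-0.0557  0.0704 -0.0014]
[ 0.0039 -0.0062 -0.0014]
[ 0.0402  0.0837 -0.0013]
```

```bash
python3 -m crank '{"linear":[[0,0,0.002],[0,0,0.002],[0,0,0]],"rot":[[0,0,0],[0,0,0],[0,0,0]],"grip":[0,0,0]}'
```

```text
time: 7.0
tcp_pos: [0.4945, -0.1011, 0.0746]
tcp_rot: [0.0, 0.983, 0.182, 0.001]
ft_force: [0.3, 0.0, 1.5]
grip_width: 0.0
grasp_force: 0.7
```

```bash
python3 -m crank '{"linear":[[0,0,-0.006],[0.004,-0.0065,0],[0,0,0.005],[0,0,0.003],[0,0,0]],"rot":[[0,0,0],[0,0,0],[0,0,0],[0,0,0],[0,0,0]],"grip":[0,0,0,0,0]}'
```

```text
time: 7.62
tcp_pos: [0.496, -0.0928, 0.0722]
tcp_rot: [-0.0, 0.983, 0.182, 0.001]
ft_force: [1.5, 1.5, 2.4]
grip_width: -0.0003
grasp_force: 1.2
```

```bash
python3 -m crank '{"linear":[[0,0,0.001],[0,0,0.001],[0,0,0]],"rot":[[0,0,0],[0,0,0],[0,0,0]],"grip":[0,0,0]}'
```

```text
time: 8.0
tcp_pos: [0.4956, -0.0933, 0.0702]
tcp_rot: [-0.0, 0.983, 0.181, 0.0]
ft_force: [0.6, 1.4, 3.5]
grip_width: 0.0003
grasp_force: 1.8
```

```bash
python3 -m crank '{"linear":[[0,0,0.001],[0,0,0.001],[0,0,0]],"rot":[[0,0,0],[0,0,0],[0,0,0]],"grip":[0,0,0]}'
```

```text
time: 8.38
tcp_pos: [0.4956, -0.093, 0.0684]
tcp_rot: [-0.0, 0.983, 0.182, 0.0]
ft_force: [-0.3, 3.1, 5.9]
grip_width: -0.0
grasp_force: 2.7
```

```bash
python3 -m crank '{"linear":[[0,0,0.001],[0,0,0.001],[0,0,0]],"rot":[[0,0,0],[0,0,0],[0,0,0]],"grip":[0,0,0]}'
```

```text
time: 8.75
tcp_pos: [0.4956, -0.0926, 0.0667]
tcp_rot: [-0.0, 0.983, 0.182, 0.0]
ft_force: [-0.4, 3.0, 7.5]
grip_width: -0.0003
grasp_force: 3.7
```

```bash
python3 -m crank '{"linear":[[0,0,0.001],[0,0,0.001],[0,0,0]],"rot":[[0,0,0],[0,0,0],[0,0,0]],"grip":[0,0,0]}'
```

```text
time: 9.12
tcp_pos: [0.4957, -0.0924, 0.0657]
tcp_rot: [-0.0, 0.983, 0.182, 0.0]
ft_force: [-3.0, 4.2, 13.9]
grip_width: -0.0001
grasp_force: 7.1
```

```bash
python3 -m crank '{"linear":[[0,0,0.001],[0,0,0.001],[0,0,0]],"rot":[[0,0,0],[0,0,0],[0,0,0]],"grip":[0,0,0]}'
```

```text
time: 9.5
tcp_pos: [0.4958, -0.0924, 0.0654]
tcp_rot: [-0.0, 0.983, 0.182, 0.0]
ft_force: [-6.3, 4.2, 23.5]
grip_width: 0.0002
grasp_force: 12.4
```

```bash
python3 -m crank '{"linear":[[0,0,0.001],[0,0,0.0005],[0,0,0]],"rot":[[0,0,0],[0,0,0],[0,0,0]],"grip":[0,0,0]}'
```

```text
time: 9.88
tcp_pos: [0.496, -0.0925, 0.0649]
tcp_rot: [0.0, 0.983, 0.182, 0.001]
ft_force: [-8.6, 4.3, 29.4]
grip_width: -0.0002
grasp_force: 15.3
```

```bash
python3 -m crank '{"linear":[[0,0,-0.01],[0,0,-0.03],[0.03,0.04,-0.05],[0.02,0.04,-0.03],[0,0,0]],"rot":[[0,0,0],[0,0,0],[0,0,0],[0,0,0],[0,0,0]],"grip":[0,0,0,0,0]}'; python3 d.py; python3 - <<'E'
from h import *
I=r.camera_info('scene');a=r.camera('scene');save('d0.png',a)
w=r.camera('wrist');J=r.camera_info('wrist');print(J)
save('d.png',np.hstack([cv2.resize(a[140:230,280:358],(390,450),interpolation=cv2.INTER_CUBIC),cv2.resize(w,(400,450))]))
E
```

```text
time: 10.5
tcp_pos: [0.568, -0.153, 0.1763]
tcp_rot: [0.003, 0.984, 0.178, 0.002]
ft_force: [0.6, -0.1, -1.0]
grip_width: 0.0002
grasp_force: 0.0
10.5 [ 0.568  -0.153   0.1763] [ 0.59 -0.05 -1.02] [ 0.004 -0.005 -1.   ] 0.00017286383726441396
[-0.1064 -0.0039  0.096 ]
[-0.0472 -0.0809  0.0957]
[-0.0103  0.0088  0.0963]
{'fx': 297.3186396354542, 'fy': 297.3186396354542, 'cx': 257.72652743541835, 'cy': 192.0740421571087, 'position': array([ 0.63801391, -0.12019514,  0.3153886 ]), 'attitude': array([ 0.81307338, -0.12755528,  0.08926654, -0.56095706])}
```

View pics/d.png

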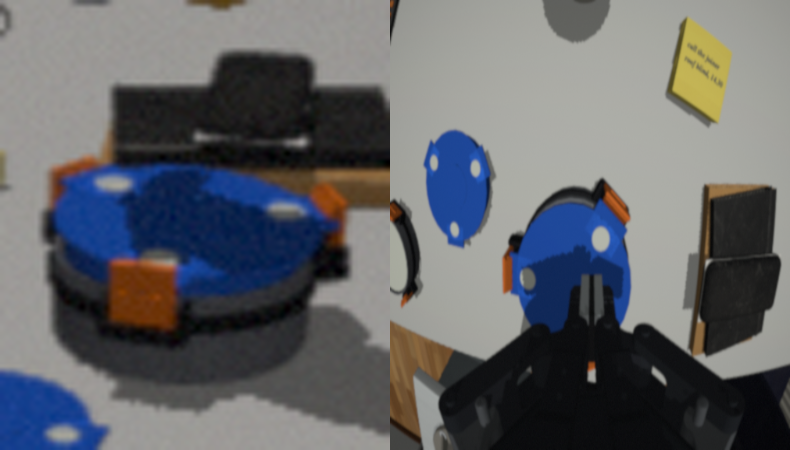

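Tab 2 is now below its catch too: its mark is at crop (158,257), 14 mm lower. Tab 3, at (113,184), is about 11 mm lower and probably not snapped yet, so I press it.

```bash
python3 -m crank '{"linear":[[-0.005,0.006,0.04],[0,0,0.04],[0,0,0],[0,0,0]],"rot":[[0,0,0],[0,0,0],[0,0,0],[0,0,0]],"grip":[0,0,0,0]}';python3 d.py
```

```text
time: 11.1
tcp_pos: [0.5631, -0.1542, 0.0954]
tcp_rot: [-0.0, 0.983, 0.182, 0.0]
ft_force: [0.3, 0.4, -0.2]
grip_width: -0.0001
grasp_force: 0.0
11.1 [ 0.5631 -0.1542  0.0954] [ 0.28  0.37 -0.2 ] [ 0.  0. -1.] -0.00010529208813419883
[-0.1012 -0.0035  0.0154]
[-0.0415 -0.08    0.0154]
[-0.0053  0.01    0.0154]
```

```bash
python3 -m crank '{"linear":[[-0.005,0.01,0.01],[0,0,0.01],[0,0,0],[0,0,0.002],[0,0,0]],"rot":[[0,0,0],[0,0,0],[0,0,0],[0,0,0],[0,0,0]],"grip":[0,0,0,0,0]}'
```

```text
time: 11.72
tcp_pos: [0.5622, -0.1656, 0.0729]
tcp_rot: [-0.0, 0.983, 0.182, 0.0]
ft_force: [0.0, 0.5, -0.1]
grip_width: -0.0002
grasp_force: 0.0
```

```bash
python3 -m crank '{"linear":[[0,0,0.0015],[0,0,0.001],[0,0,0]],"rot":[[0,0,0],[0,0,0],[0,0,0]],"grip":[0,0,0]}'
```

```text
time: 12.1
tcp_pos: [0.5622, -0.1659, 0.0705]
tcp_rot: [0.0, 0.983, 0.181, 0.0]
ft_force: [-1.0, 0.0, 1.2]
grip_width: 0.0002
grasp_force: 0.4
```

```bash
python3 -m crank '{"linear":[[0,0,0.001],[0,0,0.001],[0,0,0]],"rot":[[0,0,0],[0,0,0],[0,0,0]],"grip":[0,0,0]}'
```

```text
time: 12.48
tcp_pos: [0.5624, -0.166, 0.0687]
tcp_rot: [0.0, 0.983, 0.181, 0.0]
ft_force: [-0.4, -0.3, 0.8]
grip_width: -0.0
grasp_force: 0.0
```

```bash
python3 -m crank '{"linear":[[0,0,0.001],[0,0,0.001],[0,0,0]],"rot":[[0,0,0],[0,0,0],[0,0,0]],"grip":[0,0,0]}'
```

```text
time: 12.85
tcp_pos: [0.5622, -0.1659, 0.0661]
tcp_rot: [-0.0, 0.983, 0.181, 0.0]
ft_force: [-0.1, 0.7, 0.7]
grip_width: -0.0003
grasp_force: 0.3
```

```bash
python3 -m crank '{"linear":[[0,0,0.001],[0,0,0.001],[0,0,0]],"rot":[[0,0,0],[0,0,0],[0,0,0]],"grip":[0,0,0]}'
```

```text
time: 13.22
tcp_pos: [0.5622, -0.1658, 0.0645]
tcp_rot: [0.0, 0.983, 0.181, 0.0]
ft_force: [-0.8, 0.3, 3.1]
grip_width: 0.0003
grasp_force: 1.5
```

```bash
python3 -m crank '{"linear":[[0,0,0.001],[0,0,0.001],[0,0,0]],"rot":[[0,0,0],[0,0,0],[0,0,0]],"grip":[0,0,0]}'
```

```text
time: 13.6
tcp_pos: [0.5624, -0.1659, 0.0641]
tcp_rot: [0.0, 0.983, 0.181, 0.0]
ft_force: [-3.9, 0.4, 11.7]
grip_width: 0.0002
grasp_force: 5.6
```

```bash
python3 -m crank '{"linear":[[0,0,0.001],[0,0,0.001],[0,0,0]],"rot":[[0,0,0],[0,0,0],[0,0,0]],"grip":[0,0,0]}'
```

```text
time: 13.98
tcp_pos: [0.5624, -0.1659, 0.064]
tcp_rot: [0.001, 0.983, 0.181, 0.0]
ft_force: [-6.6, 1.6, 20.2]
grip_width: -0.0001
grasp_force: 10.1
```

```bash
python3 -m crank '{"linear":[[0,0,0.001],[0,0,0.0005],[0,0,0]],"rot":[[0,0,0],[0,0,0],[0,0,0]],"grip":[0,0,0]}'
```

```text
time: 14.35
tcp_pos: [0.5624, -0.1659, 0.064]
tcp_rot: [0.001, 0.983, 0.181, 0.0]
ft_force: [-9.0, 2.1, 27.3]
grip_width: -0.0002
grasp_force: 13.5
```

It's hard straight away at 64 mm, so this tab is already home. I'll back off well clear and check all three.

```bash
python3 -m crank '{"linear":[[0,0,-0.01],[0,0,-0.04],[-0.04,0.03,-0.05],[-0.06,0.02,0],[-0.06,0.02,0]],"rot":[[0,0,0],[0,0,0],[0,0,0],[0,0,0],[0,0,0]],"grip":[0,0,0,0,0]}'; python3 -m crank '{"linear":[[-0.06,0.02,0],[-0.06,0.02,0],[-0.02,0,0],[0,0,0]],"rot":[[0,0,0],[0,0,0],[0,0,0],[0,0,0]],"grip":[0,0,0,0]}'; python3 - <<'E'
from h import *
a=r.camera('scene');b=r.camera('top');save('e0.png',a);save('e1.png',b)
save('e.png',np.hstack([cv2.resize(x,(390,450),interpolation=cv2.INTER_CUBIC) for x in(a[140:230,280:358],b[180:270,290:368])]))
E
```

```text
time: 14.98
tcp_pos: [0.4403, -0.2839, 0.1529]
tcp_rot: [0.0, 0.983, 0.182, -0.0]
ft_force: [-0.0, -1.4, 0.4]
grip_width: -0.0002
grasp_force: 0.0
time: 15.48
tcp_pos: [0.324, -0.3698, 0.1522]
tcp_rot: [-0.001, 0.984, 0.179, -0.001]
ft_force: [0.4, 0.6, -0.3]
grip_width: 0.0001
grasp_force: 0.0
```

View pics/e.png

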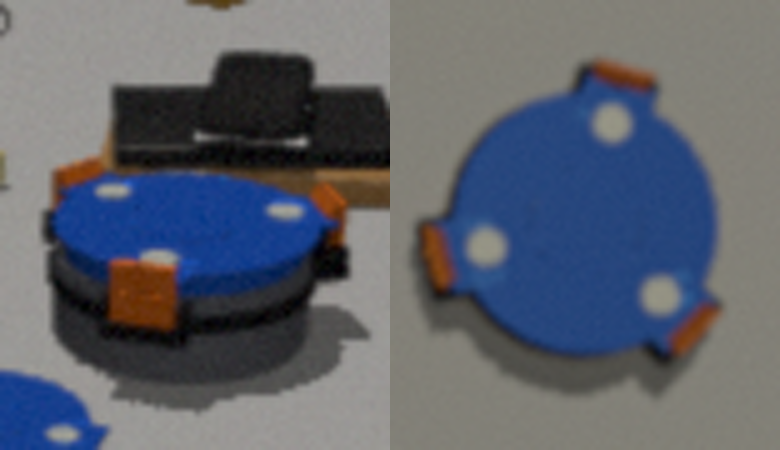

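All three catches stand above their tabs, and the marks are at scene crop (113,190), (285,211) and (158,257). I'll put numbers on their heights.

```bash
python3 - <<'E'
from h import *
from scipy.optimize import least_squares
S,T=r.camera_info('scene'),r.camera_info('top')
def cen(f,u,v,rx,ry):
    b=cv2.imread(f)[:,:,2].astype(float);u0,v0=round(u),round(v);yy,xx=np.mgrid[v0-7:v0+8,u0-7:u0+8]
    m=(((xx-u)/rx)**2+((yy-v)/ry)**2<1)*np.clip(b[v0-7:v0+8,u0-7:u0+8]-80,0,None);return (m*xx).sum()/m.sum(),(m*yy).sum()/m.sum()
def tri(s,t): return least_squares(lambda p:np.r_[np.subtract(proj(S,p),s),np.subtract(proj(T,p),t)],[.5,-.15,.07]).x
for n,A,B,sp,tp in(('start','a.png','b.png',[(301.4,172.7),(310.6,185.8),(335.9,176.6)],[(334.7,203.1),(309.1,228),(344.3,238)]),
 ('now','e0.png','e1.png',[(302.1,177.6),(311.2,191.2),(336.6,181.7)],[(334,204.2),(308.7,228.8),(343.5,238.6)])):
    for s,t in zip(sp,tp):
        s2,t2=cen('pics/'+A,*s,5,3),cen('pics/'+B,*t,5.5,5.5);print(n,np.round(s2,1),np.round(t2,1),tri(s2,t2).round(4))
E
```

```text
start [301.9 172.8] [334.6 203.1] [ 0.5613 -0.1657  0.0798]
start [311.1 186. ] [309.1 228. ] [ 0.4952 -0.0947  0.0795]
start [336.5 176.7] [344.3 238.1] [ 0.4667 -0.1874  0.0797]
now [302.1 177.6] [333.9 204.2] [ 0.5604 -0.1658  0.0654]
now [311.1 191.8] [308.8 228.9] [ 0.4946 -0.0951  0.063 ]
now [336.6 181.7] [343.7 238.7] [ 0.466  -0.1882  0.065 ]
```

All three marks have dropped from 80 mm to 63–65 mm, well below 68 mm. They agree within the measurement error, whereas an unsnapped tab would stand at least 5 mm higher. I'm handing in.

```bash
python3 -c "from workcell import r;print(r.sign_off())"
```

```text
the job is handed in; nothing more can be done
None
```

I pressed all three tabs home and handed the job in at about 15.6 s: the white marks measure 63–65 mm above the desk and the lid looks level, the highest wrist force I read was about 35 N, and the arm touched nothing but the lid; the sign-off returned no verdict.

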